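Crank the basin's spraying stand up to its height clip

ROBOT

A 6-joint arm with a two-finger parallel gripper is mounted at the origin on the work surface. World frame = base frame: x ahead of the robot, y to its left, z up, the work surface at z = 0. Lengths are in m, angles in rad, forces in N, time in s.
With the tool pointing down it reaches from about 0.3 to 0.85 m from the base axis. Payload 4.2 kg.
Tool frame: the origin (TCP) lies at the very end of the fingers, on their centre line; the grasp point (between the pads) lies 19 mm behind it (bot.tcp_to_grasp is the distance from the TCP to the grasp point, in m); z points along the fingers, y is the line along which they close (so a half turn about z gives the same grasp; the last joint's range is limited). The gripper opens to 91 mm and grips with 3 to 60 N. Pads are 32 mm wide; open, the fingers measure 118 mm over their backs; the gripper's body (76 mm by 178 mm) begins 60 mm behind the grasp point.
Start: joints at [1.115, 0.32, 1.565, -0, 1.257, -0.02], TCP at [0.243, 0.521, 0.214] pointing down, gripper open.
Joint ranges: [-3.11, 3.11], [-0.84, 2.01], [0.21, 2.61], [-1.34, 4.49], [0.05, 2.63], [-2.56, 2.56]. Speed limits (rad/s): [2.57, 2.57, 3.14, 3.14, 3.14, 3.14].

INTERFACE

Orientations are given as a unit quaternion [w, x, y, z].
In Python, from bench import bot gives the robot as it stands.
- The arm moves only by the tool servo_tool, never from a script. Its argument "deltas" is a list that holds one entry, the list of rows, each a list of 5 numbers: the opening, from 0 (shut) to 1 (fully open), then the shift along the tool's x, y, z in cm, then the turn about the tool's z in rad. In form: [[[hand, dx, dy, dz, roll], ...]]. A call has 1 to 5 rows; each row shifts and turns the commanded pose from where the row before left it, along the tool's axes as they then stand; what a row does not reach is not made up. A row lasts 1/8 s, in which the tool goes at most 62.5 mm and 10.7 degrees, less where a joint would pass 70% of its speed; a pose out of reach is approached as far as the arm can. A call with a gripper value outside its range is refused whole. The fingers move at their own pace and stop on an object; "newtons" is the grip in N (left out, the last holds). Time passes only in rows, so rows that do not move let the fingers close. It gives the time, the measured TCP pose, the force, the opening and the grip force at its end, in the units of the state.
- bot.sense(): the state, without advancing time (a new reading comes with each control period).
- bot.get_image(name): name is "scene" or "top" or "wrist"; returns a dict with "img" (480x640x3 uint8, red, green, blue), "fx", "fy", "cx", "cy" (pixels), "dist_coeffs" ([k1, k2, p1, p2, k3] as OpenCV has them; the pictures are not rectified), "extrinsics" (4x4, takes a point from world to camera coordinates). Camera axes: x right, y up, looking along -z (the intrinsics and any distortion apply to the point x, -y, -z); pixel columns grow to the right and rows downward; lengths in m; the calibration is good to about 2 mm. A picture is of the moment at which its call begins. There is no depth.
- bot.close_job(): hands the job in; it is judged then, once.
The state is a dict: "time": time; "joint_positions": joint angles; "joint_vel": joint speeds; "joint_torque": joint torques, N m; "position": TCP position; "tcp_rot": TCP orientation; "ft_force": force on the tool from outside, world axes, zero at the start; "torque": the same for the moment, N m; "opening": finger opening in m; "gripper_force": force on a finger pad.
Only numpy, scipy, OpenCV 4.12 (cv2) and the standard library are available. Lean on these libraries where they do the work, as an engineer would, in place of code of your own. Each camera call takes 0.05 s, during which the arm holds its last target. There are 200 camera calls.

TASK

Two small yellow lifting stands hold freshly sprayed pieces. Take the red handle of the crank on the stand with the round white basin and wind it clockwise, a few full turns, keeping the crank on its square shaft, until the basin's platform is level with the orange clip on that stand's post; then let go. The enamel is wet, so do not touch the platform or basin, and leave the crank of the other stand (blue soap dish) as it is.

Things in the scene. Friction and masses are not known exactly. Their poses are not given: they have to be found in the camera images.
- crank_grip (a point): Centre, 175 mm above the table, of the upright red crank handle on the white basin's stand: a sleeve 22 mm wide, 50 mm tall, spinning freely on its pin (hold it at a fixed yaw and carry it around). Axes: z up, x along the crank arm, away from the shaft. It circles 60 mm from the shaft. Loose steel crank, about 0.3 kg: hub 42 mm square, top 156 mm above the table; underside of arm 133 mm.
- shaft_end (a point): Centre of the top of that stand's upright 18 mm square shaft, 160 mm above the table; the crank sits loosely on it (19.5 mm socket 28 mm deep, about 10 degrees of play) and comes off if lifted 30 mm. Clockwise from above raises the platform 25 mm a turn. Stiff (about 2 N at the handle); stays where left. Yellow gearbox below: 90 x 100 mm, top at 120 mm.
- basin_platform: The square aluminium platform (110 by 110 by 10 mm) with the wet round white basin (108 mm wide, 45 mm tall) fixed on it. Origin: centre of the platform's top face, 115 mm above the table at the start, 190 mm from the crank shaft's axis, on the far side of the stand from the robot. It moves straight up and down only.
- marker (a point): Centre of the small orange clip (22 by 24 by 8 mm with a short tongue) on the aluminium post 82 mm beside the platform's centre on the basin's stand, 50 to 75 mm above the platform at the start. Its height is where the platform's top face must come to. The clip stays put; the post is 250 mm tall.
- other_grip (a point): Centre of the same kind of red crank handle on the other stand (the one with the blue rectangular soap dish, 100 by 70 mm). Not to be turned.
Mind the look-alikes: they are no part of the job. Leave any purple look-alike of the part that bears crank_grip alone.

How it is judged:
At the end, for the whole second after the job is handed in: The white basin's platform top is within 10 mm of its orange clip's height, at rest; its crank is down on the shaft (height within 6 mm, tilt under 10 degrees, handle 50 to 70 mm from the shaft's axis); the other crank's handle is within 20 mm of its start (z of basin_platform in the frame of marker between -0.01 and 0.01 m and horizontal distance between crank_grip and shaft_end between 0.05 and 0.07 m and height (world z) of crank_grip between 0.169 and 0.181 m and angle between crank_grip's own z axis and vertical below 0.175 rad and distance of other_grip from where it was at the start of the episode below 0.02 m and linear speed of basin_platform below 0.005 m/s); the robot touches nothing.
It fails at once if the crank slips off its shaft (raised 20 mm or tipped over 20 degrees) (height (world z) of crank_grip above 0.195 m or angle between crank_grip's own z axis and vertical above 0.35 rad).
It fails at once if the robot touches the platform or the wet basin (contact force between any of the fingers, the arm and basin_platform above 0.5 N).
It fails at once if the other stand's crank handle is moved by more than 20 mm (distance of other_grip from where it was at the start of the episode above 0.02 m).
It also fails if it takes over 64 s, if anything falls off the work surface, if the arm or the gripper's body presses on something with over 40 N, if the wrist force passes 120 N, or if a joint passes its speed limit or range.

## Working session

There is one attempt and no reset: what is moved stays moved. The work goes in short steps, Python scripts to look and compute and a tool call to move; the robot and the scene stay as the last step left them, time stands still between calls to the robot, and variables do not carry over. Pictures are saved under pics/ and viewed, at most 10 in all, crops included, and the job is handed in when it is done.

Besides the shell and the picture viewer there is one more tool, called after ">>>" as name([rows], argument=value, ...), one row to a line, values as JSON. servo_tool: Moves the arm, as the interface text tells. Its arguments: {"type":"object","properties":{"deltas":{"type":"array"},"newtons":{"type":"number"}},"required":["deltas"]}

```bash
mkdir -p pics; cat > h.py <<'E'
import numpy as np, cv2
from bench import bot
def grab(n):
    d=bot.get_image(n); d['K']=np.array([[d['fx'],0,d['cx']],[0,d['fy'],d['cy']],[0,0,1.]]); d['E']=np.array(d['extrinsics']); d['D']=np.array(d['dist_coeffs'],float)
    return d
def ray(d,u,v):
    p=cv2.undistortPoints(np.array([[[u,v]]],float),d['K'],d['D'])[0,0]
    R=d['E'][:3,:3];t=d['E'][:3,3]
    r=R.T@np.array([p[0],-p[1],-1]); return -R.T@t, r/np.linalg.norm(r)
def onz(d,u,v,z):
    c,r=ray(d,u,v); return c+r*(z-c[2])/r[2]
def tri(a,b):
    (c1,r1),(c2,r2)=a,b
    s=np.linalg.lstsq(np.c_[r1,-r2],c2-c1,rcond=None)[0]
    p,q=c1+s[0]*r1,c2+s[1]*r2; return (p+q)/2,np.linalg.norm(p-q)
def proj(d,P):
    q=d['E'][:3,:3]@np.array(P,float)+d['E'][:3,3]; q=q*[1,-1,-1]
    return cv2.projectPoints(q.reshape(1,1,3),np.zeros(3),np.zeros(3),d['K'],d['D'])[0].ravel()
def blobs(d,h0,h1,s=120,v=60,amin=40):
    hsv=cv2.cvtColor(d['img'],cv2.COLOR_RGB2HSV)
    m=cv2.inRange(hsv,(h0,s,v),(h1,255,255)) if h0<h1 else cv2.inRange(hsv,(h0,s,v),(180,255,255))|cv2.inRange(hsv,(0,s,v),(h1,255,255))
    n,l,st,c=cv2.connectedComponentsWithStats(m)
    return [(st[i].tolist(),c[i].round(1).tolist()) for i in range(1,n) if st[i][4]>=amin]
E
python3 - <<'E'
from h import *
for n in("scene","top"):
    d=grab(n); cv2.imwrite(f"pics/{n}0.png",d['img'][:,:,::-1])
    print(n,ray(d,320,240)); 
    for k,a in dict(red=(174,5),orange=(6,16)).items(): print(k,blobs(d,*a))
print(bot.sense())
E
```

```text
scene (array([ 1.3090534 , -0.38814768,  0.86701348]), array([-0.6535951 ,  0.31318646, -0.68900486]))
red [([386, 166, 10, 8, 49], [390.4, 169.8]), ([112, 212, 13, 29, 231], [117.8, 225.6]), ([16, 239, 15, 11, 116], [23.4, 244.1])]
orange [([261, 44, 276, 110, 14283], [411.5, 93.2]), ([0, 102, 389, 298, 27808], [120.9, 191.7]), ([410, 122, 29, 10, 132], [420.6, 124.7]), ([335, 124, 15, 10, 67], [342.5, 128.1]), ([278, 172, 44, 34, 768], [298.7, 187.4]), ([239, 189, 13, 26, 126], [244.6, 201.9]), ([454, 201, 20, 9, 94], [462.9, 205.9]), ([293, 245, 21, 11, 118], [302.2, 250.7]), ([343, 320, 297, 160, 10489], [507.0, 411.6]), ([0, 398, 86, 82, 4474], [36.2, 451.1])]
top (array([ 0.44177506, -0.03157971,  0.94836469]), array([ 0.16740268, -0.00988954, -0.985839  ]))
red [([225, 8, 79, 46, 2344], [263.6, 34.3]), ([212, 246, 13, 13, 116], [218.1, 252.4]), ([384, 282, 13, 12, 105], [389.8, 287.3]), ([620, 326, 17, 16, 214], [628.2, 333.6]), ([496, 386, 12, 52, 545], [502.1, 411.9])]
orange [([0, 46, 640, 145, 20425], [420.1, 84.7]), ([626, 99, 14, 27, 216], [634.4, 109.8]), ([169, 169, 20
[... 294 characters left out ...]
 0.1, 'joint_positions': array([ 1.11501590e+00,  3.20209541e-01,  1.56553062e+00, -6.06742705e-06,
        1.25739402e+00, -1.99808652e-02]), 'joint_vel': array([-0.00133485, -0.00088223, -0.00211563, -0.00038355, -0.00117051,
        0.00089325]), 'joint_torque': array([ 6.63757728e-04, -4.13331413e+01, -2.32511401e+01,  7.27775018e-02,
        4.21353767e-02, -7.09343249e-05]), 'position': array([0.24252483, 0.52086458, 0.21322519]), 'tcp_rot': array([-1.78822038e-04,  2.16178564e-01,  9.76353540e-01, -7.49740879e-04]), 'ft_force': array([-0.02727718, -0.02031102, -1.01518677]), 'torque': array([-0.07057303, -0.02207797,  0.01776374]), 'gripper_force': 0.0, 'opening': 0.09096605909013446}
```

View pics/scene0.png

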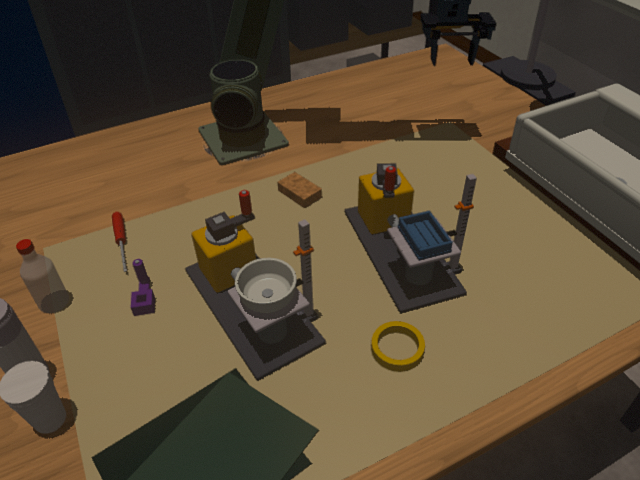

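View pics/top0.png

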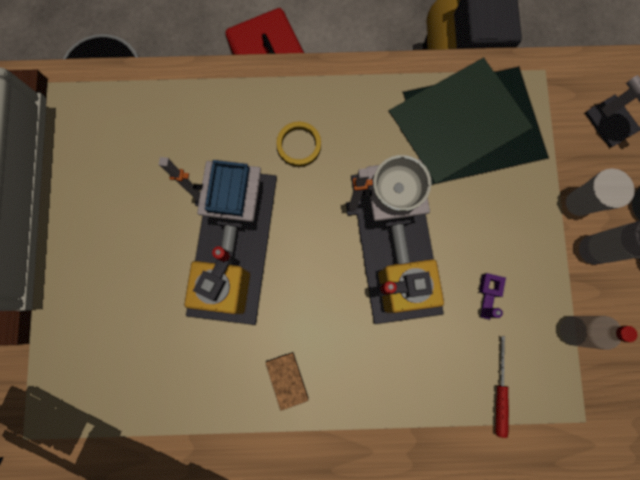

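Top view: the basin stand's red handle is at (390,287), its hub at about (419,285), its clip at (362,184). The other stand's handle is at (218,252). Scene view: basin handle (245,202), clip (302,251).

```bash
python3 - <<'E'
from h import *
T=grab("top");S=grab("scene")
bt=[b for b in blobs(T,172,12) if 380<b[1][0]<400 and 270<b[1][1]<300]
bs=[b for b in blobs(S,172,12) if 235<b[1][0]<255 and 185<b[1][1]<215]
print(bt,bs)
gt=onz(T,*bt[0][1],.197); print("grip",gt, tri(ray(T,*bt[0][1]),ray(S,*bs[0][1])))
# hub: dark square near (419,285)
hub=onz(T,419,285,.156);print("hub",hub,np.linalg.norm(hub-gt))
print("clip",tri(ray(T,361.9,184.4),ray(S,302.2,250.7)))
print("basin rim", onz(T,401,184,.16))
print("other", onz(T,218,252.4,.197))
o=T['img'][:,:,::-1]
a=cv2.resize(o[150:330,330:460],None,fx=4,fy=3.3,interpolation=cv2.INTER_CUBIC)[:600]
b=cv2.resize(S['img'][175:355,180:330,::-1],None,fx=3.3,fy=3.3,interpolation=cv2.INTER_CUBIC)
a=cv2.resize(o[160:320,345:455],(400,582),interpolation=cv2.INTER_CUBIC)
b=cv2.resize(S['img'][180:340,225:335,::-1],(400,582),interpolation=cv2.INTER_CUBIC)
cv2.imwrite("pics/crop1.png",cv2.convertScaleAbs(np.hstack([a,b]),alpha=1.5,beta=20))
E
```

```text
[([384, 281, 13, 13, 114], [389.7, 287.0])] [([239, 190, 11, 24, 129], [243.3, 199.6])]
grip [ 0.48510878 -0.15527449  0.197     ] (array([ 0.48585224, -0.15817411,  0.18165249]), np.float64(0.0007910993511940382))
hub [ 0.48959535 -0.21478297  0.156     ] 0.07240434245524545
clip (array([ 0.67061433, -0.11736613,  0.1835469 ]), np.float64(0.00030845010129649326))
basin rim [ 0.67652492 -0.19218892  0.16      ]
other [0.55256268 0.13672142 0.197     ]
```

View pics/crop1.png

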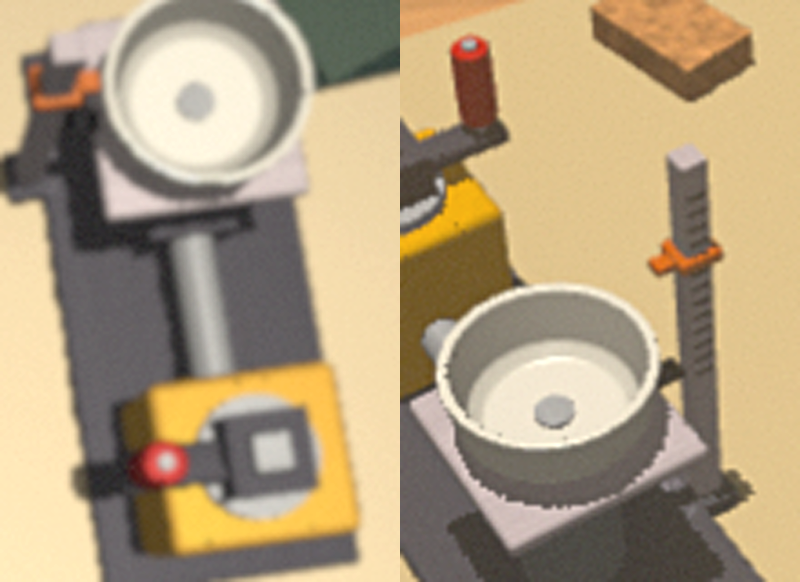

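>>> servo_tool([
  [[0.45, 0, 0, -1.6, -0.145], [0.45, 0, 0, -1.6, -0.145], [0.45, 0, 0, -1.6, -0.146], [0.45, -1.6, -4.5, 0, 0], [0.45, -1.6, -4.5, 0, 0]],
], newtons=20)

```text
time: 0.82
position: [0.2749, 0.4304, 0.2617]
tcp_rot: [0.0, -0.001, 1.0, -0.0]
ft_force: [0.1, -0.1, 0.8]
opening: 0.0441
gripper_force: 0.0
```

>>> servo_tool([
  [[0.45, -1.6, -4.5, 0, 0], [0.45, -1.6, -4.5, 0, 0], [0.45, -1.6, -4.5, 0, 0], [0.45, -1.6, -4.5, 0, 0], [0.45, -1.6, -4.5, 0, 0]],
])

```text
time: 1.45
position: [0.355, 0.2048, 0.262]
tcp_rot: [0.0, -0.0, 1.0, 0.0]
ft_force: [1.3, 0.4, -0.8]
opening: 0.0412
gripper_force: 0.0
```

>>> servo_tool([
  [[0.45, -1.6, -4.5, 0, 0], [0.45, -1.6, -4.5, 0, 0], [0.45, -1.6, -4.5, 0, 0], [0.45, -1.6, -4.5, 0, 0], [0.45, -1.6, -4.5, 0, 0]],
])

```text
time: 2.08
position: [0.435, -0.0202, 0.262]
tcp_rot: [0.0, -0.0, 1.0, 0.0]
ft_force: [1.2, 0.5, -0.1]
opening: 0.041
gripper_force: 0.0
```

```bash
python3 - <<'E'
from h import *
T=grab("top")
print("hub",onz(T,419.8,283.7,.16),"cap",onz(T,390.9,286.8,.2))
s=bot.sense();print(s['time'],s['position'],s['tcp_rot'],s['opening'])
W=grab("wrist");cv2.imwrite("pics/w1.png",W['img'][:,:,::-1])
for b in blobs(W,172,12): print(b,onz(W,*b[1],.19))
E
```

```text
hub [ 0.49162971 -0.21543173  0.16      ] cap [ 0.48521708 -0.15683029  0.2       ]
2.125 [ 0.43701127 -0.0250044   0.26182352] [ 9.18714692e-04  1.34895850e-03  9.99995445e-01 -2.53887584e-03] 0.04115071912438863
```

View pics/w1.png

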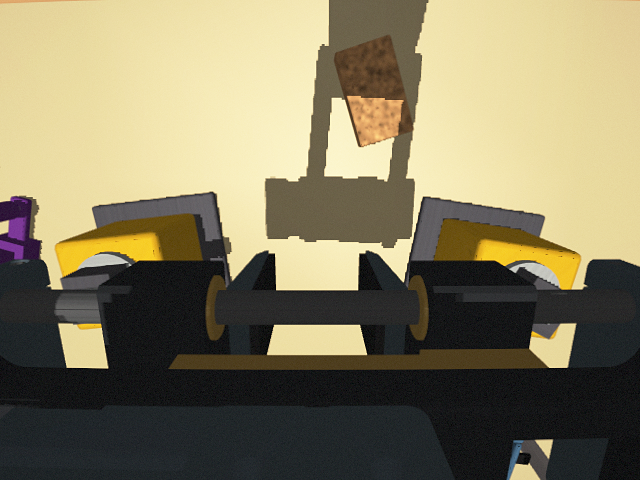

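The wrist view shows the partly open fingers and both gearboxes, with no handle in sight yet. I'll move above the handle.

>>> servo_tool([
  [[0.45, -1.6, -4.4, 0, 0], [0.45, -1.6, -4.4, 0, 0], [0.45, -1.6, -4.3, 0, 0], [0.45, 0, 0, 0, 0], [0.45, 0, 0, 0, 0]],
])

```text
time: 2.8
position: [0.4824, -0.1487, 0.2616]
tcp_rot: [-0.0, -0.0, 1.0, 0.001]
ft_force: [0.3, 0.6, 0.3]
opening: 0.0407
gripper_force: 0.0
```

```bash
python3 - <<'E'
from h import *
s=bot.sense();print(s['position'],s['tcp_rot'])
S=grab("scene");T=grab("top")
for b in blobs(S,172,12):
    if b[1][0]<270 and b[1][0]>225: print(b)
print(proj(S,[.4855,-.156,.175]),proj(S,s['position']))
cv2.imwrite("pics/s2.png",cv2.resize(S['img'][100:250,150:350,::-1],(800,600)))
E
```

```text
[ 0.48241947 -0.14868419  0.26164431] [-4.82528055e-04 -1.64678209e-04  9.99999694e-01  5.93349735e-04]
[244.84331478 201.78231674] [242.87968165 164.16989533]
```

View pics/s2.png

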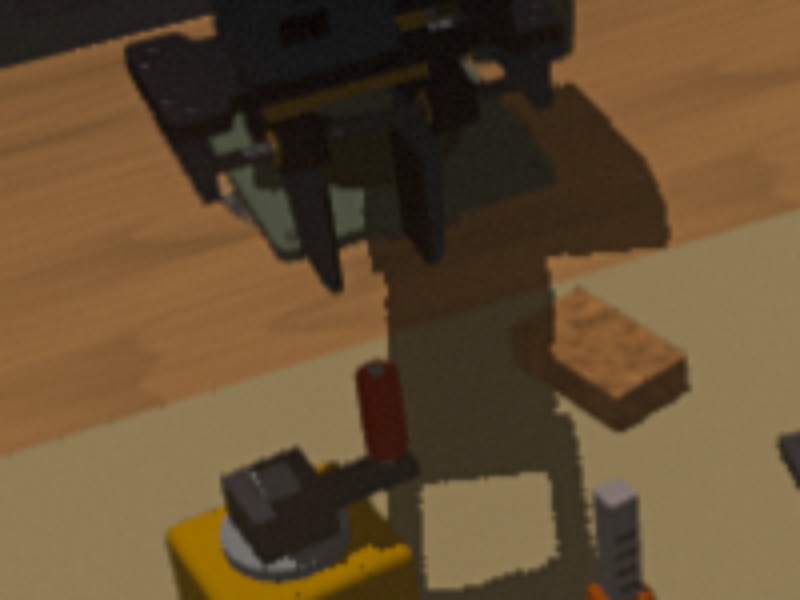

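Seen from the scene camera, the handle is at (245,202), where (0.4855, -0.156) projects. I'll correct the offset and descend.

>>> servo_tool([
  [[0.45, -0.3, -0.75, 0, 0], [0.45, 0, 0, 2.0, 0], [0.45, 0, 0, 2.0, 0], [0.45, 0, 0, 0.5, 0], [0.45, 0, 0, 0, 0]],
])

```text
time: 3.52
position: [0.486, -0.1571, 0.2172]
tcp_rot: [0.0, -0.0, 1.0, -0.0]
ft_force: [0.0, 0.3, 0.1]
opening: 0.0409
gripper_force: 0.0
```

>>> servo_tool([
  [[0.45, 0, 0, 1.8, 0], [0.45, 0, 0, 1.8, 0], [0.45, 0, 0, 1.7, 0], [0.45, 0, 0, 0, 0], [0.45, 0, 0, 0, 0]],
])

```text
time: 4.15
position: [0.4867, -0.1574, 0.1651]
tcp_rot: [0.001, -0.0, 1.0, -0.0]
ft_force: [0.9, -0.1, -0.0]
opening: 0.041
gripper_force: 0.0
```

>>> servo_tool([
  [[0.1, 0, 0, 0, 0], [0.1, 0, 0, 0, 0], [0.1, 0, 0, 0, 0], [0.1, 0, 0, 0, 0], [0.1, 0, 0, 0, 0]],
], newtons=20)

```text
time: 4.78
position: [0.4861, -0.157, 0.1644]
tcp_rot: [0.0, -0.0, 1.0, 0.0]
ft_force: [0.2, 2.4, 3.4]
opening: 0.0218
gripper_force: 20.0
```

>>> servo_tool([
  [[0.1, -1.87, -0.14, 0, 0], [0.1, -1.74, -0.71, 0, 0], [0.1, -1.43, -1.21, 0, 0], [0.1, -0.99, -1.6, 0, 0], [0.1, -0.45, -1.82, 0, 0]],
])

```text
time: 5.4
position: [0.5524, -0.2117, 0.1644]
tcp_rot: [0.001, -0.0, 1.0, 0.001]
ft_force: [1.1, 3.1, 3.4]
opening: 0.0216
gripper_force: 20.0
```

```bash
python3 - <<'E'
from h import *
s=bot.sense();print(s['position'],s['tcp_rot'],s['ft_force'],s['torque'])
S=grab("scene")
for b in blobs(S,172,12):
    if 200<b[1][0]<330: print(b)
print(proj(S,[s['position'][0],s['position'][1],.175]))
cv2.imwrite("pics/s3.png",cv2.resize(S['img'][150:330,150:350,::-1],(660,594)))
E
```

```text
[ 0.55243409 -0.21170697  0.16440921] [ 1.48404367e-03 -3.61122035e-04  9.99998701e-01  5.14836125e-04] [1.12123146 3.06135834 3.37941259] [ 0.63887734 -0.0166405  -0.0427753 ]
([294, 246, 19, 10, 70], [302.7, 250.8])
[229.67487423 230.97923678]
```

View pics/s3.png

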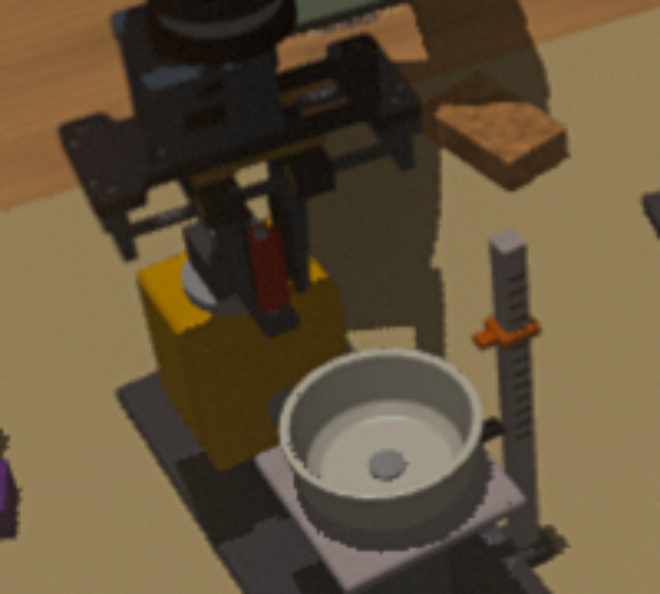

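The fingers hold the handle, at about (230,231), down on the arm. They are clear of the basin, so I'll keep winding.

>>> servo_tool([
  [[0.1, 0.14, -1.87, 0, 0], [0.1, 0.71, -1.74, 0, 0], [0.1, 1.21, -1.43, 0, 0], [0.1, 1.6, -0.99, 0, 0], [0.1, 1.82, -0.45, 0, 0]],
])

```text
time: 6.08
position: [0.4945, -0.2764, 0.1641]
tcp_rot: [-0.0, 0.001, 1.0, 0.001]
ft_force: [1.7, 7.9, 6.1]
opening: 0.0212
gripper_force: 20.0
```

>>> servo_tool([
  [[0.1, 1.87, 0.14, 0, 0], [0.1, 1.74, 0.71, 0, 0], [0.1, 1.43, 1.21, 0, 0], [0.1, 0.99, 1.6, 0, 0], [0.1, 0.45, 1.82, 0, 0]],
])

```text
time: 6.7
position: [0.4322, -0.223, 0.1642]
tcp_rot: [0.003, 0.0, 1.0, -0.001]
ft_force: [11.8, -1.3, -2.5]
opening: 0.0215
gripper_force: 20.0
```

>>> servo_tool([
  [[0.1, -0.24, 1.92, 0, 0], [0.1, -0.71, 1.74, 0, 0], [0.1, -1.21, 1.43, 0, 0], [0.1, -1.6, 0.99, 0, 0], [0.1, -1.82, 0.45, 0, 0]],
])

```text
time: 7.32
position: [0.4851, -0.1562, 0.1641]
tcp_rot: [-0.002, -0.0, 1.0, 0.0]
ft_force: [-3.5, -1.1, 7.1]
opening: 0.0215
gripper_force: 20.0
```

```bash
python3 - <<'E'
from h import *
s=bot.sense();print(s['position'],s['ft_force'],s['torque'])
S=grab("scene")
for b in blobs(S,172,12,s=100):
    if 200<b[1][0]<330: print(b)
print(proj(S,[s['position'][0],s['position'][1],.175]))
cv2.imwrite("pics/s4.png",cv2.resize(S['img'][150:330,150:350,::-1],(660,594)))
E
```

```text
[ 0.4851046  -0.15621416  0.16413765] [-3.49932595 -1.1308276   7.14926548] [-0.38810767  0.47661282 -0.02975194]
([293, 246, 20, 10, 78], [302.8, 250.8])
[244.67079906 201.70206301]
```

View pics/s4.png

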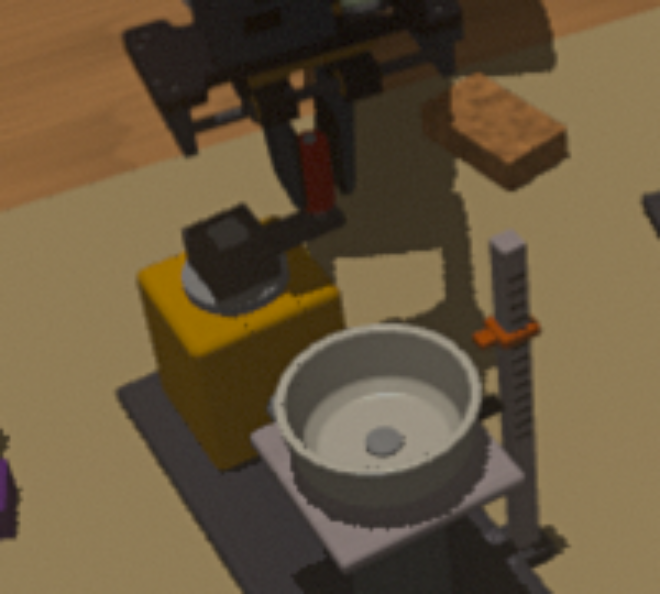

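One full turn done. The platform is up about 25 mm and the crank is seated. Another 1¾ turns to go.

>>> servo_tool([
  [[0.1, -1.87, -0.14, 0, 0], [0.1, -1.74, -0.71, 0, 0], [0.1, -1.43, -1.21, 0, 0], [0.1, -0.99, -1.6, 0, 0], [0.1, -0.45, -1.82, 0, 0]],
])

```text
time: 8.0
position: [0.5524, -0.2109, 0.1642]
tcp_rot: [0.0, -0.0, 1.0, 0.001]
ft_force: [0.6, 3.0, 5.8]
opening: 0.0213
gripper_force: 20.0
```

>>> servo_tool([
  [[0.1, 0.14, -1.87, 0, 0], [0.1, 0.71, -1.74, 0, 0], [0.1, 1.21, -1.43, 0, 0], [0.1, 1.6, -0.99, 0, 0], [0.1, 1.82, -0.45, 0, 0]],
])

```text
time: 8.62
position: [0.4968, -0.2762, 0.1641]
tcp_rot: [0.001, 0.0, 1.0, 0.001]
ft_force: [2.8, 4.4, 5.6]
opening: 0.0215
gripper_force: 20.0
```

>>> servo_tool([
  [[0.1, 1.87, 0.14, 0, 0], [0.1, 1.74, 0.71, 0, 0], [0.1, 1.43, 1.21, 0, 0], [0.1, 0.99, 1.6, 0, 0], [0.1, 0.45, 1.82, 0, 0]],
])

```text
time: 9.25
position: [0.4322, -0.2215, 0.1642]
tcp_rot: [0.001, 0.0, 1.0, -0.001]
ft_force: [7.2, -2.3, 0.8]
opening: 0.0216
gripper_force: 20.0
```

>>> servo_tool([
  [[0.1, -0.14, 1.87, 0, 0], [0.1, -0.71, 1.74, 0, 0], [0.1, -1.21, 1.43, 0, 0], [0.1, -1.6, 0.99, 0, 0], [0.1, -1.82, 0.45, 0, 0]],
])

```text
time: 9.88
position: [0.4861, -0.1559, 0.1641]
tcp_rot: [-0.002, -0.001, 1.0, -0.0]
ft_force: [-2.9, -6.5, 7.0]
opening: 0.0214
gripper_force: 20.0
```

>>> servo_tool([
  [[0.1, -1.87, -0.14, 0, 0], [0.1, -1.74, -0.71, 0, 0], [0.1, -1.43, -1.21, 0, 0], [0.1, -0.99, -1.6, 0, 0], [0.1, -0.45, -1.82, 0, 0]],
])

```text
time: 10.5
position: [0.5523, -0.209, 0.1641]
tcp_rot: [-0.001, -0.0, 1.0, 0.002]
ft_force: [0.3, 3.1, 8.1]
opening: 0.0216
gripper_force: 20.0
```

>>> servo_tool([
  [[0.1, 0.14, -1.87, 0, 0], [0.1, 0.71, -1.74, 0, 0], [0.1, 1.21, -1.43, 0, 0], [0.1, 1.6, -0.99, 0, 0], [0.1, 1.82, -0.45, 0, 0]],
])

```text
time: 11.12
position: [0.4982, -0.2759, 0.1642]
tcp_rot: [0.001, -0.0, 1.0, 0.0]
ft_force: [2.8, -0.5, 5.1]
opening: 0.0217
gripper_force: 20.0
```

>>> servo_tool([
  [[0.1, 1.87, 0.14, 0, 0], [0.1, 1.74, 0.71, 0, 0], [0.1, 1.43, 1.21, 0, 0], [0.1, 0.99, 1.6, 0, 0], [0.1, 0.45, 1.82, 0, 0]],
])

```text
time: 11.75
position: [0.4322, -0.2207, 0.1641]
tcp_rot: [0.0, 0.0, 1.0, -0.0]
ft_force: [3.2, -3.4, 3.1]
opening: 0.021
gripper_force: 20.0
```

```bash
python3 - <<'E'
from h import *
s=bot.sense();print(s['position'],s['ft_force'])
S=grab("scene");T=grab("top")
print([b for b in blobs(S,172,16,s=100) if 280<b[1][0]<330])
np.save("S.npy",S['img']);np.save("T.npy",T['img'])
a=cv2.resize(S['img'][150:330,200:330,::-1],(433,600),interpolation=cv2.INTER_CUBIC)
b=cv2.resize(T['img'][150:330,345:455,::-1],(366,600),interpolation=cv2.INTER_CUBIC)
cv2.imwrite("pics/s5.png",cv2.convertScaleAbs(np.hstack([a,b]),alpha=1.5,beta=20))
E
```

```text
[ 0.43220288 -0.22073067  0.16413903] [ 3.22147504 -3.39523578  3.14075543]
[([278, 171, 44, 36, 819], [299.3, 188.0]), ([294, 245, 20, 11, 115], [302.7, 250.7])]
```

View pics/s5.png

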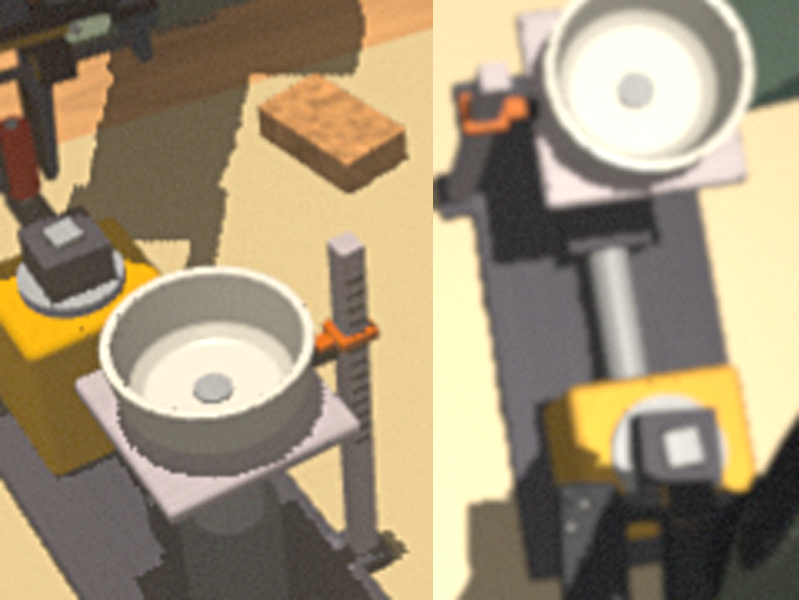

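```bash
python3 - <<'E'
from h import *
S=grab("scene");T=grab("top")
def t(n,a,b): print(n,*tri(ray(T,*a),ray(S,*b)))
t("start -x-y",(429.4,211.4),(228.3,291.3)); t("start +x+y",(358.8,170.4),(309.4,302.9))
t("now -x-y",(439.4,203.4),(200+78/3.331,150+380/3.333)); t("now +x+y",(345+87/3.327,150+10/3.333),(307.2,277.5))
t("basin drain start",(345+195/3.636,160+101/3.6375),(225+155/3.636,180+410/3.6375))
t("basin drain now",(345+202/3.327,150+90/3.333),(200+213/3.331,150+388/3.333))
t("clip",[b for b in blobs(T,172,16,s=100) if 345<b[1][0]<380 and 170<b[1][1]<200][0][1],(302.7,250.7))
t("post top",(345+60/3.327,150+76/3.333),(200+346/3.331,150+243/3.333))
E
```

```text
start -x-y [ 0.63481675 -0.2535985   0.1109177 ] 0.00157914650964868
start +x+y [ 0.72237736 -0.12597183  0.1015814 ] 0.009780154708253705
now -x-y [ 0.63315821 -0.25310946  0.18068632] 0.0031943706811889054
now +x+y [ 0.73009161 -0.13665308  0.18104657] 0.00043015413441650665
basin drain start [ 0.68064252 -0.19411544  0.1222543 ] 0.0016075126468188643
basin drain now [ 0.68046457 -0.19455328  0.19008764] 0.0013556345191789072
clip [ 0.67107005 -0.11701276  0.18374518] 0.00044321974191293404
post top [ 0.6713635  -0.11236476  0.24768867] 0.0008487349297288911
```

The platform is at about 0.183 m (drain rose 67.8 mm, corners agree). The clip is at 0.184 to 0.186 m, so it is well inside ±10 mm. I'll let go and retreat straight up.

>>> servo_tool([
  [[0.45, 0, 0, 0, 0], [0.45, 0, 0, 0, 0], [0.45, 0, 0, 0, 0], [0.45, 0, 0, 0, 0], [0.45, 0, 0, -0.5, 0]],
])

```text
time: 12.58
position: [0.4317, -0.2214, 0.1687]
tcp_rot: [-0.001, -0.0, 1.0, 0.0]
ft_force: [-0.3, 0.8, -0.2]
opening: 0.0406
gripper_force: 0.0
```

>>> servo_tool([
  [[0.45, 0, 0, -2, 0], [0.45, 0, 0, -3, 0], [0.45, 0, 0, -3, 0], [0.45, 3, 0, -3, 0], [0.45, 4, 0, 0, 0]],
])

```text
time: 13.2
position: [0.3629, -0.2223, 0.2815]
tcp_rot: [0.002, -0.001, 1.0, -0.002]
ft_force: [-0.6, -0.6, -0.7]
opening: 0.0411
gripper_force: 0.0
```

>>> servo_tool([
  [[0.45, 0, 0, 0, 0], [0.45, 0, 0, 0, 0]],
])

```text
time: 13.45
position: [0.3625, -0.2216, 0.2792]
tcp_rot: [0.001, 0.0, 1.0, -0.0]
ft_force: [0.4, -0.1, -0.2]
opening: 0.0414
gripper_force: 0.0
```

```bash
python3 - <<'E'
from h import *
S=grab("scene");s=bot.sense();print(s['time'],s['position'],s['ft_force'])
print([b for b in blobs(S,172,16,s=100) if 180<b[1][0]<260], proj(S,[.4322,-.2207,.175]))
a=cv2.resize(S['img'][150:330,180:340,::-1],(533,600),interpolation=cv2.INTER_CUBIC)
cv2.imwrite("pics/s6.png",cv2.convertScaleAbs(a,alpha=1.5,beta=20))
E
```

```text
13.5 [ 0.36274753 -0.22163709  0.2789572 ] [-0.24629778 -0.14500947  0.15081379]
[([200, 108, 17, 17, 155], [206.8, 118.0])] [205.25983348 196.48446846]
```

View pics/s6.png

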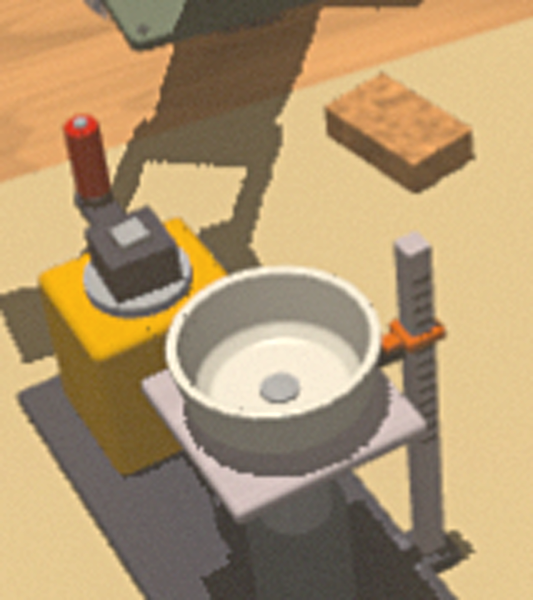

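The crank stands upright and seated, with its handle at scene pixel (206,197) where it should be. The platform is still raised and the arm is clear.

```bash
python3 -c "from bench import bot; print(bot.close_job())"
```

```text
the job is handed in; nothing more can be done
None
```

I wound the basin's crank 2¾ turns clockwise, which put its platform about 2–3 mm below the orange clip's height by camera measurement (limit 10 mm). I then let go with the crank seated on its shaft and handed the job in; no verdict was returned.

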